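# Put the demonstration flasks away in the glassware case

### The arm

A 6-joint arm with a two-finger parallel gripper is mounted at the origin on the work surface. World frame = base frame: x ahead of the robot, y to its left, z up, the work surface at z = 0. Lengths are in mm, angles in degrees, forces in N, time in s.
With the tool pointing down it reaches from about 300 to 850 mm from the base axis. Payload 4.2 kg.
Tool frame: the origin (TCP) lies midway between the tips of the shut fingers; the grasp point (between the pads) lies 19 mm behind it (env.grasp_offset is the distance from the TCP to the grasp point, in mm); z points along the fingers, y is the line along which they close (so a half turn about z gives the same grasp; the last joint's range is limited). The gripper opens to 91 mm and grips with 3 to 60 N. Pads are 32 mm wide; open, the fingers measure 118 mm over their backs; the gripper's body (76 mm by 178 mm) begins 60 mm behind the grasp point.
Start: joints at [64.973, 18.312, 89.639, -0, 72.044, -1.146], TCP at [232.785, 525.789, 213.976] pointing down, gripper open.
Joint ranges: [-177.97, 177.97], [-48.28, 115.42], [12.27, 149.76], [-77.06, 257.06], [2.81, 150.46], [-146.56, 146.56]. Speed limits (degrees/s): [147.25, 147.25, 180, 180, 180, 180].

### API

Orientations are given as [roll, pitch, yaw] about the fixed x, y, z axes, in that order (R = Rz(yaw) Ry(pitch) Rx(roll)).
In Python, from workcell import env, optics gives the robot as it stands. The module is installed in compiled form; this text tells all that it offers.
- The arm moves only by the tool send_rows, never from a script. Its argument "targets" is a list that holds one entry, the list of rows, each a list of 7 numbers: the turn, a rotation vector about the world's x, y, z scaled (see below), then the shift along the world's x, y, z scaled (see below), then the closure, from -1 (fully open) to 1 (shut). In form: [[[rx, ry, rz, x, y, z, gripper], ...]]. A call has 1 to 12 rows; each row shifts and turns the commanded pose from where the row before left it; what a row does not reach is not made up. The controller multiplies each number of a shift by 0.2 m and each number of a turn by pi/2 rad. A row lasts 1/10 s, in which the tool goes at most 50 mm and 8.59 degrees, less where a joint would pass 70% of its speed; a pose out of reach is approached as far as the arm can. A call with a number of a shift or a turn outside -1 to 1 is refused whole. A call with a gripper value outside its range is refused whole. The fingers move at their own pace and stop on an object; "grip_force" is the grip in N (left out, the last holds). Time passes only in rows, so rows that do not move let the fingers close. It gives the time, the measured TCP pose, the force, the opening and the grip force at its end, in the units of the state.
- env.state(): the state, without advancing time (a new reading comes with each control period).
- optics.grab_frame(name): name is "side" or "top" or "wrist"; returns (picture, depth): 384x512x3 uint8, red, green, blue; 384x512 float32, mm along the optical axis (not along the pixel's ray), 0 where there is no reading.
- optics.camera_info(name): a dict with "camera_matrix" (3x3 intrinsics, pixels), "R" (3x3) and "t" (3): a world point X has camera coordinates R X + t; the wrist camera has in their place "mount" (4x4, takes a point from camera to tool coordinates, whose origin is the TCP and whose axes are the flange's). Camera axes: x right, y down, z forward; pixel columns grow to the right and rows downward; lengths in mm; the calibration is good to about 2 mm. A picture is of the moment at which its call begins: read the wrist's pose just before it. camera_info takes no time and is no camera call.
- env.job_done(): hands the job in; it is judged then, once.
Trained networks look in the newest picture that a camera, given by its name, has taken for a name from the list of things; names that differ only in an ending like _2 or _b are one class to them, and where a whole thing is asked for, a point or a joint stands for the part that bears it (a point fixed in the world has none). Each returns a list of dicts, best first, with "conf" (0 to 1); they miss things now and then, are a little off and sometimes report something else, mostly with a low value. They report only what shows in the picture. A call takes as long as a camera call. They do not tell look-alikes from the thing itself.
- optics.silhouettes(camera, name): "mask" (384x512 bool, what is visible of it) and "at" ([column, row] in pixels, amid what is visible of it).
- optics.place_of(camera, name): "at" ([column, row] in pixels: a listed point, or the origin of a listed thing).
The state is a dict: "time_s": time; "qpos": joint angles; "qvel": joint speeds; "effort": joint torques, N m; "ee_pos": TCP position; "ee_rot": TCP orientation; "force": force on the tool from outside, world axes, zero at the start; "torque": the same for the moment, N m; "gripper_width": finger opening in mm; "gripper_force": force on a finger pad.
Only numpy, scipy, OpenCV 4.12 (cv2) and the standard library are available. Lean on these libraries where they do the work, as an engineer would, in place of code of your own. Each camera call takes 0.05 s, during which the arm holds its last target. There are 200 camera calls.

### The job

The demonstration is over: put every glass flask that stands on the blue mat away in the red glassware case. Draw the case's tray right out with the orange hook, its prong down through the finger hole in the tray's yellow lip, stand each flask upright in a compartment of its own, slide the tray fully home with the flasks in it and leave the hook lying level on its wooden block with the handle in the middle. The flasks are thin glass, so grip them as lightly as you can and move the tray slowly, without jerking or slamming it; leave the other things on the table where they are.

Things in the scene. Friction and masses are not known exactly. Their poses are not given: they have to be found in the camera images.
- case: red steel glassware case, fixed, 240 (x) x 300 (y) x 165 mm high, open at the front, where the tray slides out. Origin: middle of the front edge of the underside; its x axis points from the open front to the back, so the tray comes out along -x.
- tray (a joint): how far the aluminium tray is out of the case: 0 fully home, 0.150 m at its end stop. Sliding friction about 3 N plus damping of 15 N per m/s; it stays where it is left. The tray's front face is level with the case front when home; its underside is 20 mm above the table.
- hole (a point): centre of the finger hole at the top face of the tray's yellow pull lip; hole 30 mm (x) by 44 mm (y), right through. Moves with the tray; axes as the case's. Lip: flat, 80 mm wide (y), 8 mm thick, top 50 mm above the table, reaching 55 mm ahead of the tray's front face; its front edge is 26 mm ahead (-x) of this point, the web there 11 mm.
- tray_mid (a point): middle of the row of four compartments, on the tray floor (26 mm above the table), 45 mm behind the tray's front face; moves with the tray, axes as the case's. Each compartment is 74 (x) x 62 (y) mm inside. Above the floor the front wall stands 39 mm, back and side walls 30 mm, dividers 24 mm.
- stand: wooden block with black rubber top, fixed, 110 (x) x 70 (y) x 70 mm high: the hook's resting place. Origin: centre of the underside
- hook: pull hook: orange handle 110 (x) x 24 (y) x 36 (z) mm, origin at the centre of the handle's underside; from the front (+x) end a 10 mm steel rod runs at 12 mm above the underside out to x = 85 mm and there turns straight down to the tip, 50 mm below the underside. 130 g. At the start it lies on the block, handle centred on it, the steel prong hanging beyond one end.
- hook_tip (a point): lower end of the hook's steel prong (10 mm thick, upright when the handle is level), at x = 85, y = 0, z = -50 mm of the hook
- mat: flat blue mat, fixed, 210 x 210 x 3 mm, on which the flasks stand at the start. Origin: centre of its underside
- slot1 (a point): centre of compartment 1 on the tray floor, at y = -99 mm from tray_mid; moves with the tray
- slot2 (a point): centre of compartment 2 on the tray floor, at y = -33 mm from tray_mid; moves with the tray
- slot3 (a point): centre of compartment 3 on the tray floor, at y = 33 mm from tray_mid; moves with the tray
- slot4 (a point): centre of compartment 4 on the tray floor, at y = 99 mm from tray_mid; moves with the tray
- flask1: amber conical glass flask with red stopper, standing, 70 g: foot 50 mm across, narrowing to a straight neck 24 mm across from 54 to 84 mm above its underside (grip it there), rim 27 mm across just above, stopper top at 98 mm. Origin: centre of the underside, z up its axis. May be absent. Thin: bears at most 110 N from the fingers (both pads together).
- flask2: amber conical glass flask with red stopper, standing, 70 g: foot 50 mm across, narrowing to a straight neck 24 mm across from 54 to 84 mm above its underside (grip it there), rim 27 mm across just above, stopper top at 98 mm. Origin: centre of the underside, z up its axis. May be absent. Thin: bears at most 110 N from the fingers (both pads together).
- flask3: amber conical glass flask with red stopper, standing, 70 g: foot 50 mm across, narrowing to a straight neck 24 mm across from 54 to 84 mm above its underside (grip it there), rim 27 mm across just above, stopper top at 98 mm. Origin: centre of the underside, z up its axis. May be absent. Thin: bears at most 110 N from the fingers (both pads together).
- flask4: amber conical glass flask with red stopper, standing, 70 g: foot 50 mm across, narrowing to a straight neck 24 mm across from 54 to 84 mm above its underside (grip it there), rim 27 mm across just above, stopper top at 98 mm. Origin: centre of the underside, z up its axis. May be absent. Thin: bears at most 110 N from the fingers (both pads together).
- goggles: clear safety goggles, 50 x 150 x 39 mm; bystander
- cup: white plastic cup, 70 mm across, 85 mm high; bystander
- washbottle: green plastic bottle with white cap, 60 mm across, 150 mm high; bystander
- radio: black hand radio lying flat, 60 x 110 x 35 mm; bystander
- marker: black marker pen lying, 120 mm long, 16 mm thick; bystander
- jar: glass jar with cap, 70 mm across, 90 mm high; bystander
Not all that is in view belongs to the job. Leave any pink or purple look-alike of the flask3 alone.

How it is judged (in metres and radians):
On the way, in this order (a step that is already met when the one before it is completed fails the run):
1. the hook's prong is down in the finger hole while the tray is still in (x of hook_tip in the frame of hole between -0.015 and 0.015 m and y of hook_tip in the frame of hole between -0.022 and 0.022 m and z of hook_tip in the frame of hole below -0.008 m and value of joint tray below 0.03 m), for 0.1 s.
2. the tray is drawn right out (130 mm or more) with the prong still in the finger hole (x of hook_tip in the frame of hole between -0.015 and 0.015 m and y of hook_tip in the frame of hole between -0.022 and 0.022 m and z of hook_tip in the frame of hole below -0.008 m and value of joint tray above 0.13 m), for 0.1 s.
3. all flasks stand in the compartments of the drawn-out tray (x of flask1 in the frame of tray_mid between -0.016 and 0.016 m and y of flask1 in the frame of tray_mid between -0.112 and 0.112 m and z of flask1 in the frame of tray_mid between -0.006 and 0.006 m and angle between each of flask1, flask2, flask3, flask4's own z axis and vertical below 0.1 rad and x of flask2 in the frame of tray_mid between -0.016 and 0.016 m and y of flask2 in the frame of tray_mid between -0.112 and 0.112 m and z of flask2 in the frame of tray_mid between -0.006 and 0.006 m and x of flask3 in the frame of tray_mid between -0.016 and 0.016 m and y of flask3 in the frame of tray_mid between -0.112 and 0.112 m and z of flask3 in the frame of tray_mid between -0.006 and 0.006 m and x of flask4 in the frame of tray_mid between -0.016 and 0.016 m and y of flask4 in the frame of tray_mid between -0.112 and 0.112 m and z of flask4 in the frame of tray_mid between -0.006 and 0.006 m and value of joint tray above 0.08 m), for 0.2 s.
At the end, for the whole second after the job is handed in: Every flask present stands upright (within 0.1 rad) on the tray floor in the compartment row, the tray is home within 6 mm, and the hook lies level (within 0.1 rad) on top of its block, its handle's centre within 30 mm along and 25 mm across of the block's centre; all at rest (x of flask1 in the frame of tray_mid between -0.016 and 0.016 m and y of flask1 in the frame of tray_mid between -0.112 and 0.112 m and z of flask1 in the frame of tray_mid between -0.006 and 0.006 m and angle between each of flask1, flask2, flask3, flask4, hook's own z axis and vertical below 0.1 rad and x of flask2 in the frame of tray_mid between -0.016 and 0.016 m and y of flask2 in the frame of tray_mid between -0.112 and 0.112 m and z of flask2 in the frame of tray_mid between -0.006 and 0.006 m and x of flask3 in the frame of tray_mid between -0.016 and 0.016 m and y of flask3 in the frame of tray_mid between -0.112 and 0.112 m and z of flask3 in the frame of tray_mid between -0.006 and 0.006 m and x of flask4 in the frame of tray_mid between -0.016 and 0.016 m and y of flask4 in the frame of tray_mid between -0.112 and 0.112 m and z of flask4 in the frame of tray_mid between -0.006 and 0.006 m and x of hook in the frame of stand between -0.03 and 0.03 m and y of hook in the frame of stand between -0.025 and 0.025 m and z of hook in the frame of stand between 0.063 and 0.077 m and value of joint tray below 0.006 m and linear speed of each of flask1, flask2, flask3, flask4, hook below 0.02 m/s); the robot touches nothing.
It fails at once if a flask is squeezed or pressed by the fingers with more than 110 N (both pads together) (contact force between the fingers and flask1 above 110 N or contact force between the fingers and flask2 above 110 N or contact force between the fingers and flask3 above 110 N or contact force between the fingers and flask4 above 110 N).
It fails at once if the tray is jerked or slammed (faster than 0.4 m/s) (velocity of joint tray above 0.4 m/s or velocity of joint tray below -0.4 m/s).
It fails at once if another thing on the table is moved by more than 50 mm (distance of any of goggles, cup, washbottle, radio, marker, jar from where it was at the start of the episode above 0.05 m).
Of flask1, flask2, flask3, flask4 only 2 to 4 are there at a start; the rules pass over those that are not, and their reading is None.
At some moment in a run one of flask1, flask2, flask3, flask4 may be knocked a few centimetres aside while the robot is not near it.
It also fails if it takes over 210 s, if anything falls off the work surface, if the arm or the gripper's body presses on something with over 40 N, if the wrist force passes 120 N, or if a joint passes its speed limit or range.

## Working session

There is one attempt and no reset: what is moved stays moved. The work goes in short steps, Python scripts to look and compute and a tool call to move; the robot and the scene stay as the last step left them, time stands still between calls to the robot, and variables do not carry over. Pictures are saved under pics/ and viewed, at most 14 in all, crops included, and the job is handed in when it is done.

Besides the shell and the picture viewer there is one more tool, called after "Emit:" by a JSON object that holds its "op" and its "data". send_rows: Moves the arm, as the interface text tells. Its arguments: {"type":"object","properties":{"targets":{"type":"array"},"grip_force":{"type":"number"}},"required":["targets"]}

```bash
mkdir -p pics
cat > h.py <<'E'
import numpy as np, cv2
from workcell import env, optics
from scipy.spatial.transform import Rotation as Ro
def cam(n):
    c=optics.camera_info(n); K=np.array(c["camera_matrix"])
    if "R" in c: return K,np.array(c["R"]),np.array(c["t"]).ravel()
    s=env.state(); T=np.eye(4); T[:3,:3]=Ro.from_euler('xyz',s["ee_rot"],degrees=True).as_matrix(); T[:3,3]=s["ee_pos"]
    M=np.linalg.inv(T@np.array(c["mount"])); return K,M[:3,:3],M[:3,3]
def ray(n,uv,z,C=None):
    "pixel -> world point on plane height z"
    K,R,t=C or cam(n); o=-R.T@t; d=R.T@np.linalg.inv(K)@[uv[0],uv[1],1]
    return o+d*(z-o[2])/d[2]
def cloud(n,depth,C=None):
    K,R,t=C or cam(n); v,u=np.mgrid[:384,:512]
    p=np.stack([(u-K[0,2])/K[0,0]*depth,(v-K[1,2])/K[1,1]*depth,depth],-1)
    return (p-t)@R
def save(f,img,s=1): cv2.imwrite('pics/'+f,cv2.resize(img[...,::-1],None,fx=s,fy=s))
E
python3 - <<'E'
from h import *
s=env.state(); print(s["ee_rot"],env.grasp_offset)
for n in("top","side"):
    p,d=optics.grab_frame(n); save(n+'0.png',p,1.5); np.save(n+'.npy',d); C=cam(n); P=cloud(n,d,C); print(n,"campos",(-C[1].T@C[2]).round())
    zs={"hole":50,"tray_mid":26,"slot1":26,"slot4":26,"stand":0,"hook":70,"hook_tip":20,"mat":0,"case":0,"flask1":3}
    for k,z in zs.items():
        for r in optics.place_of(n,k)[:6]:
            if r["conf"]>.3: print(k,round(r["conf"],2),np.round(r["at"]),ray(n,r["at"],z,C).round(0))
E
```

```text
[-1.79895028e+02 -2.71673535e-03  1.56120382e+02] 18.8
top campos [ 294.  -48. 1474.]
hole 0.92 [234. 149.] [673.  24.  50.]
tray_mid 0.69 [234. 131.] [740.  24.  26.]
tray_mid 0.65 [337. 200.] [ 501. -313.   26.]
tray_mid 0.38 [136. 207.] [486. 347.  26.]
slot1 0.9 [264. 128.] [751. -76.  26.]
slot1 0.84 [244. 129.] [746.  -9.  26.]
slot1 0.77 [205. 130.] [747. 124.  26.]
slot1 0.55 [226. 132.] [736.  52.  26.]
slot4 0.9 [264. 128.] [751. -76.  26.]
slot4 0.84 [244. 129.] [746.  -9.  26.]
slot4 0.77 [205. 130.] [747. 124.  26.]
slot4 0.55 [226. 132.] [736.  52.  26.]
stand 0.93 [140. 208.] [486. 342.   0.]
hook 0.79 [135. 205.] [486. 338.  70.]
hook_tip 0.78 [148. 179.] [581. 310.  20.]
mat 0.58 [342. 262.] [ 300. -328.    0.]
case 0.9 [235. 141.] [712.  21.   0.]
case 0.61 [315. 216.] [ 453. -243.    0.]
case 0.48 [336. 204.] [ 491. -315.    0.]
flask1 0.77 [352. 187.] [ 548. -371.    3.]
flask1 0.75 [398. 222.] [ 429. -516.    3.]
flask1 0.67 [284. 196.] [ 519. -140.    3.]
flask1 0.63 [355. 215.] [ 452. -375.    3.]
flask1 0.57 [318. 180.] [ 573. -257.    3.]
flask1 0.56 [317. 21
[... 222 characters left out ...]
lot1 0.75 [325. 211.] [740. -96.  26.]
slot1 0.72 [318. 186.] [758.  56.  26.]
slot4 0.87 [324. 197.] [760. -13.  26.]
slot4 0.85 [313. 179.] [750. 107.  26.]
slot4 0.75 [325. 211.] [740. -96.  26.]
slot4 0.72 [318. 186.] [758.  56.  26.]
stand 0.86 [236. 161.] [479. 349.   0.]
hook 0.86 [238. 148.] [488. 332.  70.]
hook_tip 0.6 [262. 158.] [589. 325.  20.]
mat 0.92 [271. 272.] [ 515. -320.    0.]
case 0.56 [312. 198.] [725.  22.   0.]
flask1 0.93 [290. 252.] [ 584. -250.    3.]
flask1 0.83 [248. 254.] [ 458. -239.    3.]
flask1 0.79 [239. 220.] [450. -68.   3.]
flask1 0.76 [249. 339.] [ 426. -527.    3.]
flask1 0.74 [286. 283.] [ 548. -371.    3.]
flask1 0.58 [253. 285.] [ 458. -363.    3.]
```

View pics/top0.png

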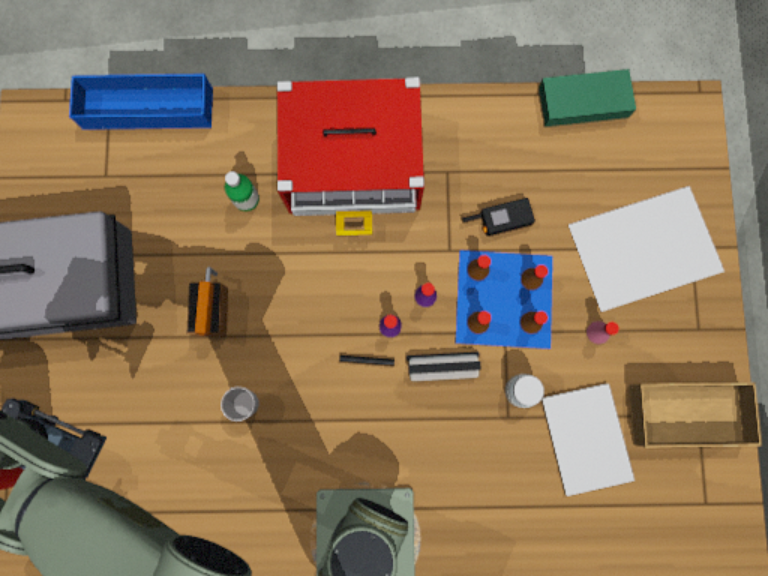

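View pics/side0.png

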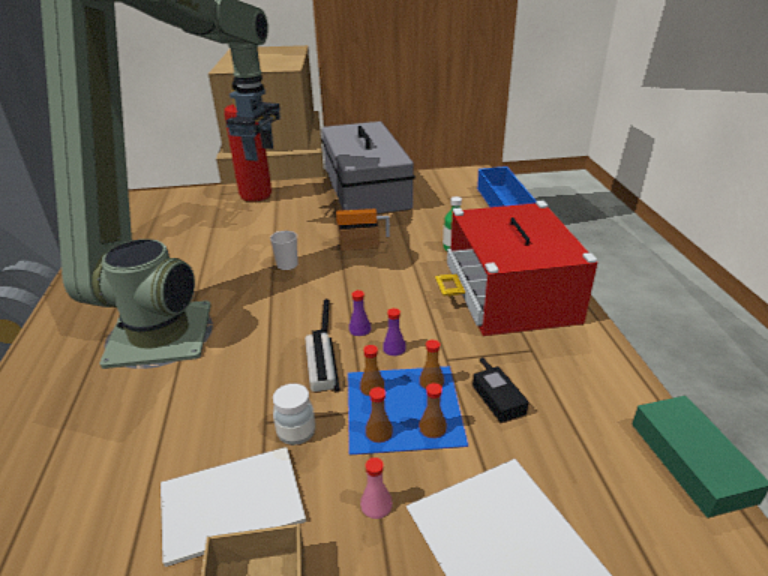

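The top picture shows four amber flasks on the blue mat at (480,268), (535,277), (480,321) and (533,321). The two purple ones at (390,325) and (427,293) and the pink one at (600,332) stand off the mat and are look-alikes. The hook lies at (205,305) on its block with the prong towards the case, and the yellow lip is at (354,223).

Run:
```python
from h import *
p=cv2.imread('pics/top0.png'); p=cv2.resize(p,(512,384),interpolation=cv2.INTER_AREA)
d=np.load('top.npy'); C=cam("top"); P=cloud("top",d,C); print(C[0].round(1).tolist())
hsv=cv2.cvtColor(p,cv2.COLOR_BGR2HSV); H,S,V=[hsv[...,i].astype(int) for i in range(3)]
X,Y,Z=P[...,0],P[...,1],P[...,2]
def rect(m,name):
    q=P[m]; r=cv2.minAreaRect(q[:,:2].astype(np.float32)); print(name,len(q),np.round(r[0]),np.round(r[1]),round(r[2],1),"z",np.median(q[:,2]).round(1))
    c=q.mean(0); e=np.linalg.svd(q[:,:2]-c[:2],full_matrices=False)[2][0]; print("   mean",c.round(1),"axis deg",np.degrees(np.arctan2(e[1],e[0])).round(1))
red=((H<8)|(H>172))&(S>150)
rect(red&(X>600)&(abs(Z-165)<12),"case top")
rect((X>600)&(abs(Z-165)<8)&(abs(Y-20)<200),"case top all")
rect((H>20)&(H<33)&(S>150)&(X>600)&(abs(Z-50)<12),"lip")
rect((abs(X-486)<110)&(abs(Y-340)<60)&(abs(Z-106)<7),"handle")
rect((abs(X-486)<110)&(abs(Y-340)<80)&(abs(Z-70)<7),"standtop")
rect((H>100)&(H<125)&(S>150)&(abs(X-500)<150)&(Y<-200)&(Y>-450)&(abs(Z)<10),"mat")
m=(red&(X>350)&(X<650)&(Y<0)&(Z>80)&(Z<115)).astype(np.uint8)
n,l,st,ce=cv2.connectedComponentsWithStats(m)
for i in range(1,n):
    if st[i,4]>8: print("stopper",ce[i].round(1),st[i,4],P[l==i].mean(0).round(1),ray("top",ce[i],101,C).round(1))
```

```text
[[444.5, 0.0, 257.7], [0.0, 444.5, 193.2], [0.0, 0.0, 1.0]]
case top 6644 [833.  21.] [246. 298.] 1.1 z 164.5
   mean [829.8  21.1 164.5] axis deg 90.9
case top all 6898 [832.  21.] [243. 300.] 1.1 z 164.5
   mean [828.7  20.7 164.6] axis deg 90.5
lip 266 [675.  19.] [76. 56.] 89.7 z 49.4
   mean [674.6  17.8  49.3] axis deg 91.4
handle 263 [482. 330.] [ 26. 108.] 86.5 z 105.2
   mean [481.7 330.4 105.1] axis deg 176.8
standtop 398 [498. 337.] [ 71. 139.] 88.6 z 69.1
   mean [486.3 336.   69.2] axis deg -176.8
mat 2861 [ 508. -315.] [210. 208.] 85.4 z 2.6
   mean [ 505.  -312.2    2.6] axis deg 175.8
stopper [322.  174.4] 59 [ 572.3 -256.1   99.8] [ 572.1 -255.9  101. ]
stopper [360.  180.9] 61 [ 549.8 -374.8   99.8] [ 549.6 -374.5  101. ]
stopper [284.9 192.5] 58 [ 516.3 -137.8   97.6] [ 515.7 -137.6  101. ]
stopper [322.1 211.8] 62 [ 453.4 -252.1  100.3] [ 453.4 -252.   101. ]
stopper [359.6 211.7] 62 [ 452.5 -369.    99.4] [ 452.3 -368.6  101. ]
stopper [259.9 214.1] 58 [449.  -58.4  98. ] [448.7 -58.4 101. ]
stopper [407.2 218.7] 61 [ 428.8 -516.5   97.2] [ 428.5 -515.2  101. ]
```

Emit:
{"op": "send_rows", "data": {"targets": [[[0,0,0.0383,0.2075,-0.163,0.02,-1],[0,0,0.0383,0.2075,-0.163,0.02,-1],[0,0,0.0383,0.2075,-0.163,0.02,-1],[0,0,0.0383,0.2075,-0.163,0.02,-1],[0,0,0.0383,0.2075,-0.163,0.02,-1],[0,0,0.0383,0.2075,-0.163,0.02,-1],[0,0,0,0,0,0,-1],[0,0,0,0,0,0,-1]]], "grip_force": 60}}

```text
time_s: 1.9
ee_pos: [468.5, 340.3, 236.5]
ee_rot: [180.0, -0.0, 176.6]
force: [0.3, 0.6, -0.3]
gripper_width: 91.3
gripper_force: 0.0
```

```bash
cat >> h.py <<'E'
def fit(m,P,name):
    q=P[m]
    if len(q)<10: print(name,len(q)); return
    r=cv2.minAreaRect(q[:,:2].astype(np.float32)); c=q.mean(0); e=np.linalg.svd(q[:,:2]-c[:2],full_matrices=False)[2][0]
    print(name,len(q),"rect",np.round(r[0],1),np.round(r[1],1),round(r[2],1),"mean",c.round(1),"axis",np.degrees(np.arctan2(e[1],e[0])).round(1),
     "x",np.percentile(q[:,0],[1,99]).round(1),"y",np.percentile(q[:,1],[1,99]).round(1))
def look(n,f=None,s=1.4):
    C=cam(n); p,d=optics.grab_frame(n); P=cloud(n,d,C)
    hsv=cv2.cvtColor(p,cv2.COLOR_RGB2HSV).astype(int)
    if f: save(f,p,s)
    P[d<=0]=1e4
    return C,p,P,hsv[...,0],hsv[...,1],hsv[...,2]
E
python3 - <<'E'
from h import *
s=env.state(); print(s["ee_pos"],s["ee_rot"],s["force"])
C,p,P,H,S,V=look("wrist","w1.png"); Z=P[...,2]
print((-C[1].T@C[2]).round())
o=(H<20)&(S>120)
fit((abs(Z-106)<6),P,"handle"); fit((abs(Z-70)<5),P,"stand top"); fit((abs(Z-82)<8)&(abs(P[...,0]-570)<25),P,"rod")
E
```

```text
[468.538429   340.34611208 236.49453164] [ 1.79976893e+02 -4.18591545e-02  1.76628421e+02] [ 0.30512909  0.62666084 -0.26874494]
[388. 346. 407.]
handle 2823 rect [493.1 453. ] [269.3 108.4] 85.5 mean [480.5 364.6 105.5] axis 92.1 x [430.5 536.9] y [318.1 578.1]
stand top 4095 rect [462.6 379.9] [427.2 233.2] 64.6 mean [477.5 368.2  69.4] axis 72.3 x [293.9 575.9] y [228.5 603.3]
rod 338 rect [558.8 419.7] [194.3  44.5] 84.5 mean [562.  423.8  83.2] axis -91.6 x [545.4 588.3] y [321.8 513.8]
```

Run:
```python
from h import *
C,p,P,H,S,V=look("wrist"); Z=P[...,2]; w=(abs(P[...,1]-335)<60)&(abs(P[...,0]-500)<110)
fit(w&(abs(Z-106)<6),P,"handle"); fit(w&(abs(Z-70)<5)&(P[...,0]<550),P,"stand top"); fit(w&(abs(Z-84)<8)&(abs(P[...,0]-570)<25),P,"rod")
```

```text
handle 2285 rect [483.8 330.6] [ 23.5 108.9] 86.9 mean [480.7 331.3 105.1] axis -3.2 x [430.2 536.1] y [318.2 344.1]
stand top 3281 rect [485.4 337.6] [ 69.1 112.4] 89.5 mean [484.7 342.5  69.2] axis 3.4 x [434.3 540. ] y [303.8 371.2]
rod 166 rect [560.1 326.6] [ 9.4 26.5] 86.6 mean [559.4 326.7  85.3] axis -3.0 x [547.5 572.6] y [321.5 331.8]
```

View pics/w1.png

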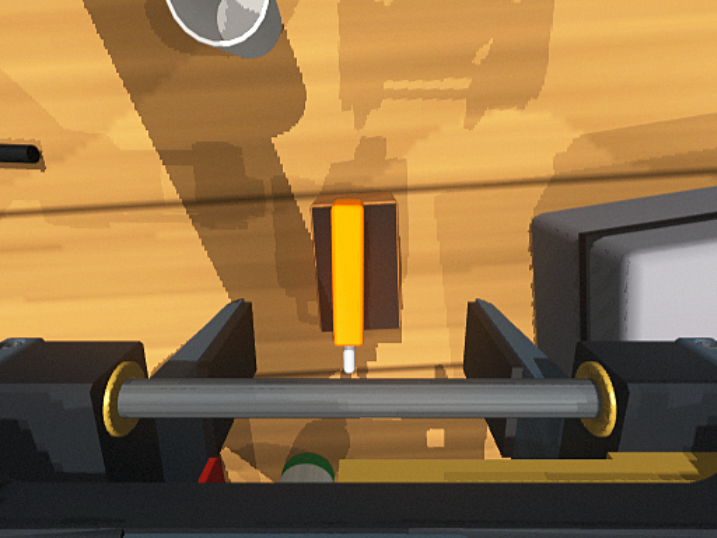

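Run:
```python
from h import *
P=cloud("top",np.load('top.npy')); X,Y,Z=P[...,0],P[...,1],P[...,2]
w=(Y>385)&(Y<480)&(abs(X-484)<60)&(Z>20)
for a in range(385,480,10):
    m=w&(Y>=a)&(Y<a+10); print(a,m.sum(),Z[m].max().round() if m.any() else None)
```

```text
385 0 None
395 0 None
405 0 None
415 0 None
425 0 None
435 0 None
445 0 None
455 0 None
465 0 None
475 0 None
```

Emit:
{"op": "send_rows", "data": {"targets": [[[0,0,0,0.04,-0.024,-0.05,-0.2],[0,0,0,0.04,-0.025,-0.1,-0.2],[0,0,0,0,0,0,-0.2],[0,0,0,0,0,0,-0.2]]]}}

```text
time_s: 2.4
ee_pos: [483.3, 331.6, 206.1]
ee_rot: [-180.0, -0.1, 176.8]
force: [-1.1, -0.6, 0.4]
gripper_width: 62.3
gripper_force: 0.0
```

Emit:
{"op": "send_rows", "data": {"targets": [[[0,0,0,0,-0.003,-0.15,-0.2],[0,0,0,0,-0.002,-0.15,-0.2],[0,0,0,0,0,-0.15,-0.2],[0,0,0,0,0,-0.12,-0.2],[0,0,0,0,0,-0.06,-0.2],[0,0,0,0,0,0,-0.2],[0,0,0,0,0,0,1],[0,0,0,0,0,0,1],[0,0,0,0,0,0,1],[0,0,0,0,0,0,1],[0,0,0,0,0,0,1]]], "grip_force": 50}}

```text
time_s: 3.5
ee_pos: [484.4, 330.4, 81.5]
ee_rot: [179.9, 0.1, 176.8]
force: [0.5, 0.0, 3.4]
gripper_width: 23.8
gripper_force: 50.0
```

Emit:
{"op": "send_rows", "data": {"targets": [[[0,0,0,0,0,0.15,1],[0,0,0,0,0,0.2,1],[0,0,0,0,-0.1,0.1,1],[0,0,0.01,0.02,-0.2,0,1],[0,0,0.01,0.04,-0.22,0,1],[0,0,0.01,0.06,-0.22,0,1],[0,0,0.01,0.06,-0.22,0,1],[0,0,0.007,0.06,-0.22,0,1],[0,0,0,0.06,-0.22,0,1],[0,0,0,0.04,-0.1,0,1],[0,0,0,0,0,0,1],[0,0,0,0,0,0,1]]]}}

```text
time_s: 4.7
ee_pos: [551.6, 30.2, 170.3]
ee_rot: [180.0, -0.1, -179.0]
force: [-0.6, 1.1, -1.0]
gripper_width: 23.8
gripper_force: 50.0
```

Run:
```python
from h import *
s=env.state(); print(s["ee_pos"],s["ee_rot"],s["force"],s["gripper_width"])
C,p,P,H,S,V=look("wrist","w2.png"); Z=P[...,2]; X=P[...,0];Y=P[...,1]
fit((H>20)&(H<33)&(S>150)&(X>600)&(X<720)&(abs(Z-50)<5)&(abs(Y-20)<70),P,"lip w")
for k,z in (("hole",50),("hook_tip",s["ee_pos"][2]-61.5)):
    for r in optics.place_of("wrist",k)[:2]: print(k,r["conf"],np.round(r["at"],1),ray("wrist",r["at"],z,C).round(1))
C,p,P,H,S,V=look("side"); Z=P[...,2]; X=P[...,0];Y=P[...,1]
fit((H>20)&(H<33)&(S>150)&(X>600)&(X<720)&(abs(Z-50)<6)&(abs(Y-20)<60),P,"lip s")
for k,z in (("hole",50),("hook_tip",s["ee_pos"][2]-61.5)):
    for r in optics.place_of("side",k)[:2]: print(k,r["conf"],np.round(r["at"],1),ray("side",r["at"],z,C).round(1))
save("s2.png",p[130:250,220:380],4)
```

```text
[551.59671031  30.17807368 170.29833114] [ 1.79956737e+02 -6.59302974e-02 -1.79042703e+02] [-0.55620219  1.06991737 -0.95399638] 23.751852553322752
lip w 72 rect [690.3  32.2] [22.5 52.7] 1.3 mean [692.3  26.6  49.1] axis -81.4 x [678.8 701.9] y [ 6.1 58.3]
hole 0.69 [244.6 294.6] [673.4  20.1  50. ]
lip s 163 rect [675.5  17.7] [86.4 55.3] 89.9 mean [675.4  12.   50.3] axis -89.5 x [647.9 702.3] y [-25.2  56.8]
hole 0.82 [298.8 190.2] [671.4   8.1  50. ]
hole 0.39 [247.3 253.9] [ 452.7 -286.7   50. ]
hook_tip 0.9 [287.7 174.1] [634.1  27.7 108.8]
hook_tip 0.4 [213.7 244.1] [ 362.3 -296.6  108.8]
```

Emit:
{"op": "send_rows", "data": {"targets": [[[0,0,0,0.07,-0.03,0,1],[0,0,0,0.1,-0.025,-0.05,1],[0,0,0,0.023,0,-0.05,1],[0,0,0,0,0,-0.03,1],[0,0,0,0,0,0,1],[0,0,0,0,0,0,1]]]}}

```text
time_s: 5.6
ee_pos: [589.8, 19.5, 144.6]
ee_rot: [180.0, -0.1, -178.9]
force: [0.3, -0.3, -1.5]
gripper_width: 23.8
gripper_force: 50.0
```

Run:
```python
from h import *
s=env.state(); print(s["ee_pos"],s["ee_rot"],s["force"],s["gripper_width"])
C,p,P,H,S,V=look("side"); X,Y,Z=P[...,0],P[...,1],P[...,2]
for k,z in (("hole",50),("hook_tip",s["ee_pos"][2]-61.5)):
    for r in optics.place_of("side",k)[:1]: print(k,r["conf"],np.round(r["at"],1),ray("side",r["at"],z,C).round(1))
save("s3.png",p[130:250,220:380],4)
```

```text
[589.77128014  19.53950532 144.56863045] [ 1.79988319e+02 -5.93279154e-02 -1.78947354e+02] [ 0.34639159 -0.29621101 -1.47207339] 23.77511137192077
hole 0.95 [300.5 191.6] [675.3  -1.6  50. ]
hook_tip 0.79 [303.1 177. ] [693.4  40.3  83.1]
```

View pics/s3.png

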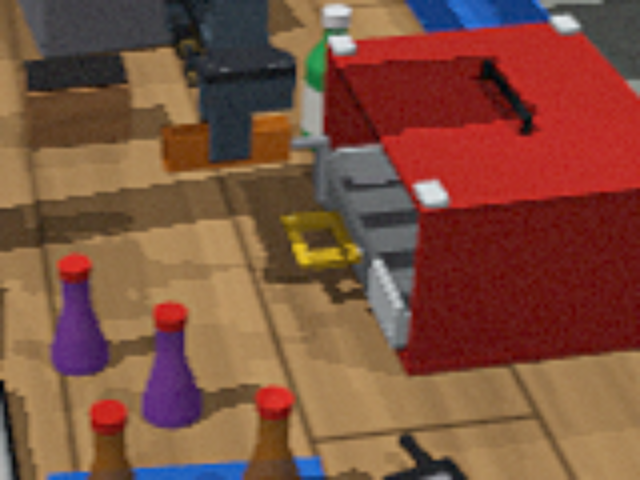

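The side crop shows the prong tip at about (322,205) above the yellow lip's hole at (319,238).

Run:
```python
from h import *
C=cam("side"); K,R,t=C
for q in ([674,21,83],[674,21,50],[674,19.5,50],[674,19.5,20]):
    c=K@(R@np.array(q)+t); print(q,(c[:2]/c[2]).round(1))
print(ray("side",[300.5,181],83,C),ray("side",[299.5,189.5],50,C))
```

```text
[674, 21, 83] [299.  180.3]
[674, 21, 50] [298.7 188.2]
[674, 19.5, 50] [298.8 188.4]
[674, 19.5, 20] [298.4 195.4]
[677.9950751   15.75887269  83.        ] [674.9168419   12.10393654  50.        ]
```

Emit:
{"op": "send_rows", "data": {"targets": [[[0,0,0,-0.01,-0.02,-0.05,1],[0,0,0,0,0,-0.08,1],[0,0,0,0,0,-0.08,1],[0,0,0,0,0,-0.06,1],[0,0,0,0,0,-0.04,1],[0,0,0,0,0,0,1],[0,0,0,0,0,0,1]]]}}

```text
time_s: 6.45
ee_pos: [589.0, 15.1, 82.9]
ee_rot: [180.0, 0.0, -179.0]
force: [0.2, 0.6, -0.7]
gripper_width: 23.6
gripper_force: 50.0
```

Emit:
{"op": "send_rows", "data": {"targets": [[[0,0,0,-0.03,0,0,1],[0,0,0,-0.04,0,0,1],[0,0,0,-0.06,0,0,1],[0,0,0,-0.07,0,0,1],[0,0,0,-0.07,0,0,1],[0,0,0,-0.07,0,0,1],[0,0,0,-0.07,0,0,1],[0,0,0,-0.07,0,0,1],[0,0,0,-0.07,0,0,1],[0,0,0,-0.06,0,0,1],[0,0,0,-0.04,0,0,1],[0,0,0,0,0,0,1]]]}}

```text
time_s: 7.65
ee_pos: [457.7, 15.3, 83.2]
ee_rot: [180.0, 0.0, -179.0]
force: [0.6, 0.6, -0.2]
gripper_width: 24.2
gripper_force: 50.0
```

Run:
```python
from h import *
s=env.state(); print(s["ee_pos"],s["force"])
C,p,P,H,S,V=look("side"); X,Y,Z=P[...,0],P[...,1],P[...,2]
fit((H>20)&(H<33)&(S>150)&(X>480)&(X<720)&(abs(Z-50)<6)&(abs(Y-20)<60),P,"lip s")
save("s4.png",p[130:250,200:380],4)
```

```text
[457.65272518  15.27125937  83.24835659] [ 0.57355336  0.61075006 -0.17693387]
lip s 146 rect [554.8  13.1] [84.9 52.6] 88.9 mean [556.3   6.8  50.5] axis -95.9 x [529.  580.6] y [-28.2  54.7]
```

View pics/s4.png

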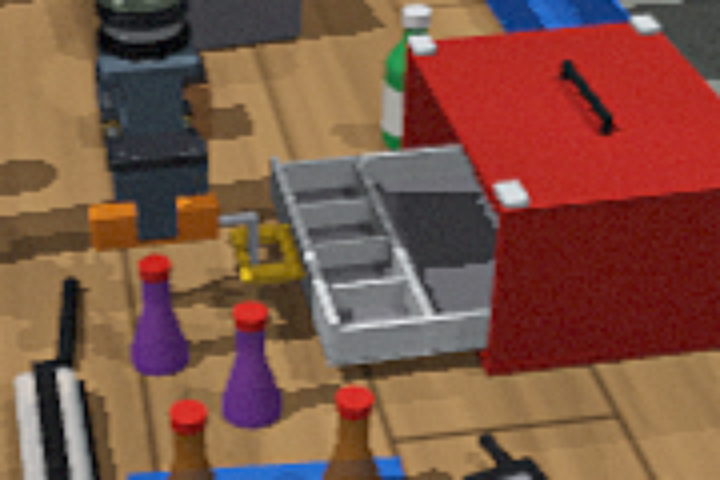

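The prong is in the hole and the tray is about 120 mm out; I'll pull on gently to the stop.

Emit:
{"op": "send_rows", "data": {"targets": [[[0,0,0,-0.02,0,0,1],[0,0,0,-0.03,0,0,1],[0,0,0,-0.03,0,0,1],[0,0,0,-0.02,0,0,1],[0,0,0,0,0,0,1],[0,0,0,0,0,0,1]]]}}

```text
time_s: 8.3
ee_pos: [438.9, 15.2, 83.0]
ee_rot: [180.0, 0.1, -179.0]
force: [4.1, -0.3, 0.8]
gripper_width: 23.9
gripper_force: 50.0
```

Emit:
{"op": "send_rows", "data": {"targets": [[[0,0,0,-0.02,0,0,1],[0,0,0,-0.02,0,0,1],[0,0,0,-0.01,0,0,1],[0,0,0,0,0,0,1],[0,0,0,0,0,0,1]]]}}

```text
time_s: 8.8
ee_pos: [437.7, 15.4, 84.5]
ee_rot: [180.0, 1.1, -179.0]
force: [19.3, 0.7, -9.2]
gripper_width: 23.7
gripper_force: 50.0
```

Run:
```python
from h import *
s=env.state(); print(s["ee_pos"],s["force"],s["gripper_width"])
for n in("side","top"):
    C,p,P,H,S,V=look(n); X,Y,Z=P[...,0],P[...,1],P[...,2]
    fit((H>20)&(H<33)&(S>150)&(X>480)&(X<720)&(abs(Z-50)<6)&(abs(Y-20)<60),P,"lip")
    for r in optics.place_of(n,"slot1")[:5]: print(n,round(r["conf"],2),ray(n,r["at"],26,C).round(1))
    fit((Z>60)&(Z<70)&(X>520)&(X<700)&(Y>-140)&(Y<180)&(S<60),P,"frontwall")
```

```text
[437.67028128  15.35547204  84.45812347] [19.33374467  0.6788866  -9.17391099] 23.667018369041088
lip 144 rect [536.2  10.3] [55.1 79.7] 0.0 mean [538.    5.   50.3] axis -93.0 x [509.  563.5] y [-28.7  50. ]
side 0.88 [610.5 118.1  26. ]
side 0.86 [611.4  -7.5  26. ]
side 0.85 [622.8  46.2  26. ]
side 0.67 [606.3 -95.9  26. ]
side 0.6 [ 510.  -338.3   26. ]
frontwall 121 rect [580.8  15. ] [267.5 109.9] 72.2 mean [566.7   1.   65.2] axis -90.8 x [523.  640.2] y [-120.4  142.1]
lip 136 rect [546.8  17.8] [78.6 30.1] 88.4 mean [550.8  16.6  49.2] axis -90.2 x [533.6 561.7] y [-21.5  55.7]
top 0.9 [601.3 124.1  26. ]
top 0.82 [606.3 -18.6  26. ]
top 0.74 [609.9 -79.9  26. ]
top 0.58 [596.   52.6  26. ]
frontwall 222 rect [621.4  17.5] [121.4 271.5] 0.7 mean [573.3  16.5  64.1] axis -88.8 x [559.6 679.5] y [-116.8  152.2]
```

Emit:
{"op": "send_rows", "data": {"targets": [[[0,0,0,0.05,0,0,1],[0,0,0,0.05,0,0,1],[0,0,0,0,0,0,1],[0,0,0,0,0,0,1],[0,0,0,0,0,0,1]]]}}

```text
time_s: 9.5
ee_pos: [447.2, 15.2, 82.2]
ee_rot: [180.0, -0.2, -179.0]
force: [0.4, 0.1, -1.3]
gripper_width: 23.9
gripper_force: 50.0
```

Emit:
{"op": "send_rows", "data": {"targets": [[[0,0,0,0,0,0.08,1],[0,0,0,0,0,0.1,1],[0,0,0,0,0,0.1,1],[0,0,0,0,0,0.1,1],[0,0,0,0,0,0.02,1],[0,0,0,0,0,0,1]]]}}

```text
time_s: 10.1
ee_pos: [448.3, 15.2, 162.8]
ee_rot: [180.0, 0.0, -179.0]
force: [-0.6, -0.1, -2.5]
gripper_width: 23.8
gripper_force: 50.0
```

Run:
```python
from h import *
s=env.state(); print(s["ee_pos"],s["force"],s["gripper_width"])
C,p,P,H,S,V=look("side"); X,Y,Z=P[...,0],P[...,1],P[...,2]
fit((H>20)&(H<33)&(S>150)&(X>480)&(X<720)&(abs(Z-50)<6)&(abs(Y-20)<60),P,"lip")
```

```text
[448.27779577  15.21411721 162.77126317] [-0.56366379 -0.13439315 -2.48207387] 23.84375501208904
lip 167 rect [536.2  12.9] [53.6 81.1] 0.3 mean [536.6   9.6  50.2] axis -88.0 x [509.7 562.5] y [-27.5  53.3]
```

Emit:
{"op": "send_rows", "data": {"targets": [[[0,0,-0.008,0.02,0.15,0.02,1],[0,0,-0.01,0.03,0.22,0,1],[0,0,-0.01,0.03,0.22,0,1],[0,0,-0.01,0.03,0.22,0,1],[0,0,-0.009,0.03,0.22,0,1],[0,0,0,0.03,0.22,0,1],[0,0,0,0.02,0.2,0,1],[0,0,0,0,0.14,0,1],[0,0,0,0,0,0,1],[0,0,0,0,0,0,1]]]}}

```text
time_s: 11.15
ee_pos: [485.6, 332.8, 164.8]
ee_rot: [-179.8, -0.2, 176.9]
force: [0.6, -0.2, -1.5]
gripper_width: 23.8
gripper_force: 50.0
```

Run:
```python
from h import *
s=env.state(); print(s["ee_pos"],s["ee_rot"],s["force"],s["gripper_width"])
C,p,P,H,S,V=look("wrist"); X,Y,Z=P[...,0],P[...,1],P[...,2]
o=(H>5)&(H<25)&(S>170)&(abs(Z-188)<20)
fit(o,P,"handle"); q=P[o]; a=np.polyfit(q[:,0],q[:,2],1) if o.sum()>9 else 0; print("slope dz/dx",a)
C,p,P,H,S,V=look("side"); save("s5.png",p[100:190,190:310],5)
```

```text
[485.59192627 332.81388624 164.76729709] [-1.79844279e+02 -1.65797528e-01  1.76879876e+02] [ 0.64354389 -0.21643029 -1.54864376] 23.786711164399833
handle 6917 rect [480.5 334.3] [ 30.4 100.8] 89.5 mean [469.6 334.5 188.2] axis -3.1 x [430.6 527.9] y [320.5 347.8]
slope dz/dx [1.79266288e-02 1.79817565e+02]
```

View pics/s5.png

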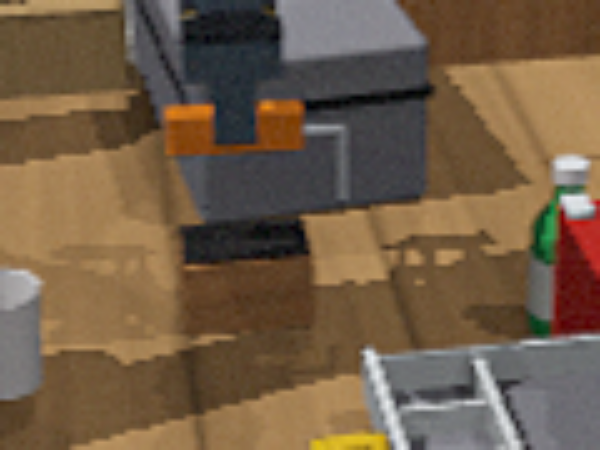

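The side crop shows the hook held level above its block at about (245,240). I'll lower and release it there.

Emit:
{"op": "send_rows", "data": {"targets": [[[0,0,0,0,0,-0.1,1],[0,0,0,0,0,-0.12,1],[0,0,0,0,0,-0.1,1],[0,0,0,0,0,-0.06,1],[0,0,0,0,0,-0.025,1],[0,0,0,0,0,0,1],[0,0,0,0,0,0,1]]]}}

```text
time_s: 11.95
ee_pos: [487.3, 333.3, 86.6]
ee_rot: [179.9, 0.1, 176.8]
force: [0.0, 0.3, -1.6]
gripper_width: 23.8
gripper_force: 50.0
```

Emit:
{"op": "send_rows", "data": {"targets": [[[0,0,0,0,0,-0.014,1],[0,0,0,0,0,-0.012,1],[0,0,0,0,0,0,1],[0,0,0,0,0,0,-0.2],[0,0,0,0,0,0,-0.2],[0,0,0,0,0,0,-0.2],[0,0,0,0,0,0.1,-0.2],[0,0,0,0,0,0.2,-0.2],[0,0,0,0,0,0.25,-0.2],[0,0,0,0,0,0.2,-0.2],[0,0,0,0,0,0,-0.2],[0,0,0,0,0,0,-0.2]]]}}

```text
time_s: 13.15
ee_pos: [486.8, 333.3, 231.1]
ee_rot: [179.9, 0.1, 176.8]
force: [0.1, -0.0, -0.3]
gripper_width: 54.5
gripper_force: 0.0
```

Run:
```python
from h import *
s=env.state(); print(s["ee_pos"],s["ee_rot"],s["force"],s["gripper_width"])
C,p,P,H,S,V=look("wrist"); Z=P[...,2]; w=(abs(P[...,1]-335)<60)&(abs(P[...,0]-500)<110)
m=w&(abs(Z-106)<6); fit(m,P,"handle"); print(np.polyfit(P[m][:,0],P[m][:,2],1))
C,p,P,H,S,V=look("top","t6.png",1.0); X,Y,Z=P[...,0],P[...,1],P[...,2]
m=(((H<8)|(H>172))&(S>150)&(X>350)&(X<650)&(Y<0)&(Z>80)&(Z<115)).astype(np.uint8)
n,l,st,ce=cv2.connectedComponentsWithStats(m)
for i in range(1,n):
    if st[i,4]>8: print("stopper",st[i,4],P[l==i].mean(0).round(1))
fit((abs(Z-65)<6)&(X>540)&(X<700)&(Y>-140)&(Y<180)&(S<60),P,"wall")
fit((abs(Z-65)<4)&(X>540)&(X<585)&(Y>-140)&(Y<180)&(S<60),P,"frontwall")
fit((H>20)&(H<33)&(S>150)&(X>480)&(X<600)&(abs(Z-50)<6)&(abs(Y-20)<60),P,"lip")
```

```text
[486.75140964 333.29327833 231.10232872] [1.79936569e+02 7.97274116e-02 1.76801404e+02] [ 0.1230426  -0.03020473 -0.3075155 ] 54.521863386127954
handle 2489 rect [486.3 334.2] [ 24.  107.5] 86.8 mean [483.4 334.4 105. ] axis -3.1 x [433.3 538.8] y [321.4 347.4]
[1.67110177e-03 1.04199652e+02]
stopper 57 [ 572.2 -256.3  101. ]
stopper 59 [ 550.1 -375.3  100.4]
stopper 57 [ 516.3 -138.    97.4]
stopper 59 [ 454.4 -207.1  100.3]
stopper 59 [ 452.8 -369.5   99.5]
stopper 58 [449.1 -58.4  97.3]
stopper 63 [ 429.2 -516.4   97.2]
wall 253 rect [627.9  17.7] [135.9 271.7] 0.7 mean [575.6  15.6  63.7] axis -89.4 x [559.5 689. ] y [-116.4  151.4]
frontwall 182 rect [565.5  16.8] [ 14.7 271.2] 3.0 mean [565.4  16.3  64.7] axis 91.1 x [559.4 570.9] y [-115.6  149.4]
lip 247 rect [534.5  17.4] [77.9 54.2] 89.7 mean [534.   15.5  49.8] axis -88.3 x [507.5 561.2] y [-21.5  53.6]
```

The hook lies level on the block at (486,334). The flask that was at (453,-252) has been knocked to (454,-207) and is still upright. I'll take a close look at the tray on the way.

Emit:
{"op": "send_rows", "data": {"targets": [[[0,0,0.01,0.04,-0.2,0.02,-0.2],[0,0,0.01,0.04,-0.23,0,-0.2],[0,0,0.01,0.04,-0.23,0,-0.2],[0,0,0.01,0.04,-0.23,0,-0.2],[0,0,0.007,0.04,-0.23,0,-0.2],[0,0,0,0.04,-0.23,0,-0.2],[0,0,0,0.03,-0.22,0,-0.2],[0,0,0,0,0,0,-0.2],[0,0,0,0,0,0,-0.2]]]}}

```text
time_s: 14.15
ee_pos: [539.8, 18.5, 232.6]
ee_rot: [180.0, -0.2, -179.1]
force: [-0.2, 1.1, 0.4]
gripper_width: 54.5
gripper_force: 0.0
```

Run:
```python
from h import *
s=env.state(); print(s["ee_pos"],s["ee_rot"])
C,p,P,H,S,V=look("wrist","w7.png"); X,Y,Z=P[...,0],P[...,1],P[...,2]
b=(X>500)&(X<705)&(Y>-140)&(Y<180)
fit(b&(abs(Z-65)<3)&(X<585),P,"frontwall"); fit(b&(abs(Z-26)<3)&(X>570)&(X<640),P,"floor")
fit((H>20)&(H<33)&(S>150)&b&(abs(Z-50)<6),P,"lip")
m=b&(abs(Z-50)<4)&(X>585)&(X<630); ys=np.histogram(Y[m],bins=np.arange(-125,165,3)); print([(a,c) for a,c in zip(ys[1],ys[0]) if c>8])
```

```text
[539.84929637  18.46462384 232.64550632] [ 179.95976946   -0.21220471 -179.1090833 ]
frontwall 1617 rect [564.    1.1] [295.8  62.8] 79.0 mean [565.1   8.1  64.2] axis 88.9 x [510.  572.4] y [-130.2  148.1]
floor 6206 rect [611.2  17.1] [ 59.7 261.1] 0.5 mean [608.9  17.8  25.5] axis -89.1 x [582.8 639.2] y [-112.   146.3]
lip 2025 rect [535.2  15.7] [53.3 79.8] 0.9 mean [534.1  14.7  49.3] axis 94.2 x [508.7 561.6] y [-23.6  55.1]
[(np.int64(-116), np.int64(53)), (np.int64(-113), np.int64(28)), (np.int64(-50), np.int64(11)), (np.int64(13), np.int64(21)), (np.int64(16), np.int64(79)), (np.int64(79), np.int64(9)), (np.int64(145), np.int64(68))]
```

View pics/w7.png

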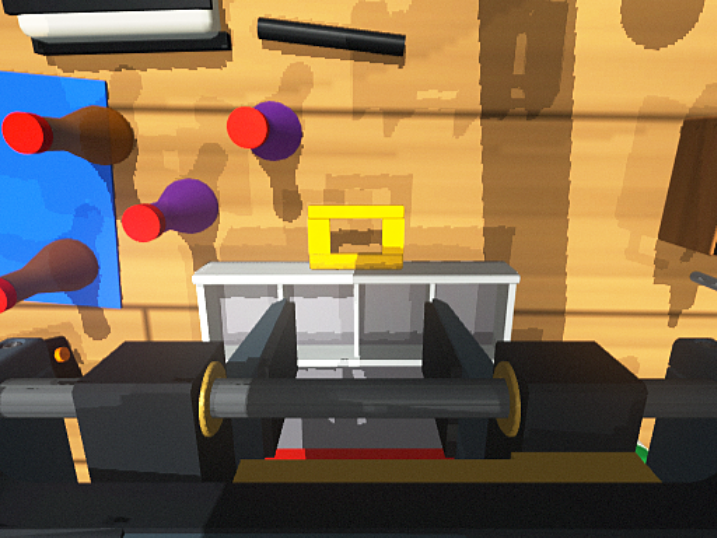

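Emit:
{"op": "send_rows", "data": {"targets": [[[0,0,0,0.02,-0.18,-0.02,-0.2],[0,0,0,0.03,-0.22,-0.05,-0.2],[0,0,0,0.03,-0.22,-0.05,-0.2],[0,0,0,0.03,-0.22,-0.05,-0.2],[0,0,0,0.03,-0.22,-0.05,-0.2],[0,0,0,0.02,-0.22,-0.05,-0.2],[0,0,0,0,-0.1,-0.05,-0.2],[0,0,0,0,0,0,-0.2],[0,0,0,0,0,0,-0.2]]], "grip_force": 5}}

```text
time_s: 15.1
ee_pos: [572.5, -254.9, 169.8]
ee_rot: [179.9, -0.1, -178.9]
force: [-0.5, 0.3, 0.5]
gripper_width: 54.5
gripper_force: 0.0
```

```bash
cat >> h.py <<'E'
def stoppers(n):
    C,p,P,H,S,V=look(n); X,Y,Z=P[...,0],P[...,1],P[...,2]
    m=(((H<8)|(H>172))&(S>150)&(X>350)&(X<700)&(Y<160)&(Z>80)&(Z<135)).astype(np.uint8)
    k,l,st,ce=cv2.connectedComponentsWithStats(m)
    for i in range(1,k):
        if st[i,4]>20:
            q=P[l==i]; z=np.percentile(q[:,2],90); print(n,st[i,4],ce[i].round(),"z",z.round(),ray(n,ce[i],z,C).round(1),"mean",q.mean(0).round(1))
E
python3 - <<'E'
from h import *
s=env.state(); print(s["ee_pos"],s["ee_rot"],s["qpos"].round(1) if hasattr(s["qpos"],'round') else s["qpos"])
stoppers("wrist")
E
```

```text
[ 572.54986352 -254.90640176  169.76225087] [ 1.79881576e+02 -8.45266604e-02 -1.78916462e+02] [-2.510e+01  2.470e+01  8.630e+01  1.000e-01  6.920e+01 -1.162e+02]
wrist 1451 [98. 43.] z 101.0 [ 454.5 -368.8  101.3] mean [ 454.3 -369.5   99.7]
wrist 1291 [323.  51.] z 101.0 [ 456.4 -209.3  101.2] mean [ 456.2 -209.1   99.9]
wrist 274 [507.  52.] z 96.0 [453.4 -73.6  95.8] mean [452.8 -70.7  91.8]
wrist 1092 [403. 137.] z 98.0 [ 516.2 -140.8   98.1] mean [ 516.4 -140.2   96.6]
wrist 979 [105. 175.] z 101.0 [ 550.3 -375.   101.3] mean [ 550.7 -375.7  100. ]
wrist 822 [252. 205.] z 101.0 [ 573.  -257.5  101.2] mean [ 573.4 -257.5  100.2]
```

Emit:
{"op": "send_rows", "data": {"targets": [[[0,0,0,0.003,-0.012,-0.1,-0.2],[0,0,0,0,0,-0.15,-0.2],[0,0,0,0,0,-0.15,-0.2],[0,0,0,0,0,-0.13,-0.2],[0,0,0,0,0,-0.06,-0.2],[0,0,0,0,0,0,-0.2],[0,0,0,0,0,0,1],[0,0,0,0,0,0,1],[0,0,0,0,0,0,1],[0,0,0,0,0,0,1],[0,0,0,0,0,0,1],[0,0,0,0,0,0,1]]], "grip_force": 5}}

```text
time_s: 16.35
ee_pos: [573.8, -259.2, 53.3]
ee_rot: [-180.0, 0.1, -179.0]
force: [-0.4, 2.7, 4.8]
gripper_width: 28.0
gripper_force: 5.0
```

Emit:
{"op": "send_rows", "data": {"targets": [[[0,0,0,0,0,0,-0.3],[0,0,0,0,0,0,-0.3],[0,0,0,0,0,0.025,-0.3],[0,0,0,0,0,0,-0.3],[0,0,0,0,0,0,1],[0,0,0,0,0,0,1],[0,0,0,0,0,0,1],[0,0,0,0,0,0,1],[0,0,0,0,0,0,1],[0,0,0,0,0,0,1]]]}}

```text
time_s: 17.35
ee_pos: [573.1, -259.2, 57.3]
ee_rot: [180.0, -0.0, -179.0]
force: [-0.7, 0.2, -1.0]
gripper_width: 23.7
gripper_force: 5.0
```

Emit:
{"op": "send_rows", "data": {"targets": [[[0,0,0,0,0,0.05,1],[0,0,0,0,0,0.12,1],[0,0,0,0,0,0.15,1],[0,0,0,0,0.05,0.15,1],[0,0,0,0.02,0.12,0.12,1],[0,0,0,0.03,0.15,0.05,1],[0,0,0,0.04,0.15,0,1],[0,0,0,0.04,0.15,0,1],[0,0,0,0.03,0.15,0,1],[0,0,0,0.02,0.1,0,1],[0,0,0,0,0.02,0,1],[0,0,0,0,0,0,1]]]}}

```text
time_s: 18.55
ee_pos: [609.2, -81.1, 185.9]
ee_rot: [-180.0, 0.0, -178.9]
force: [0.0, 0.2, -0.4]
gripper_width: 23.9
gripper_force: 5.0
```

Run:
```python
from h import *
s=env.state(); print(s["ee_pos"],s["ee_rot"],s["gripper_width"])
C,p,P,H,S,V=look("wrist","w8.png",1); X,Y,Z=P[...,0],P[...,1],P[...,2]
m=(((H<8)|(H>172))&(S>150)&(abs(X-s["ee_pos"][0])<40)&(abs(Y-s["ee_pos"][1])<40)&(Z>160)&(Z<300)); fit(m,P,"held stopper"); print(P[m][:,2].max() if m.any() else 0)
fit((Z>20)&(Z<30)&(X>575)&(X<640)&(Y>-118)&(Y<150),P,"floor")
C,p,P,H,S,V=look("side"); save("s8.png",p[110:250,220:380],4)
```

```text
[609.17482062 -81.0562299  185.93693341] [-1.79968365e+02  1.83702775e-02 -1.78895176e+02] 23.884359166452153
held stopper 1267 rect [602.1 -67.6] [48.8 52. ] 84.0 mean [602.2 -79.6 231.1] axis -18.3 x [575.9 623.5] y [-91.8 -43.4]
297.3195006404871
floor 10613 rect [607.5  17.5] [ 65.  262.4] 0.0 mean [605.3  26.8  25.4] axis 88.1 x [576.4 639.1] y [-111.   146.8]
```

View pics/s8.png

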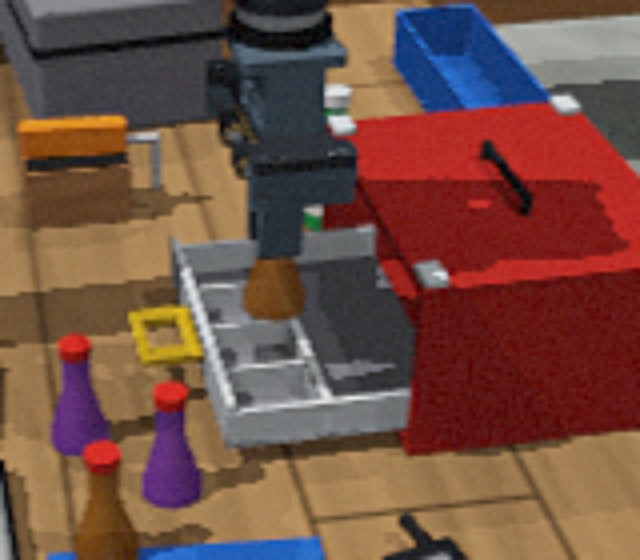

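The side crop shows the flask upright in the fingers at (275,285), over the first compartments.

Emit:
{"op": "send_rows", "data": {"targets": [[[0,0,0,0,-0.007,-0.08,1],[0,0,0,0,0,-0.14,1],[0,0,0,0,0,-0.14,1],[0,0,0,0,0,-0.1,1],[0,0,0,0,0,-0.05,1],[0,0,0,0,0,-0.015,1],[0,0,0,0,0,0,1],[0,0,0,0,0,0,1]]]}}

```text
time_s: 19.45
ee_pos: [610.1, -83.0, 81.6]
ee_rot: [-180.0, 0.1, -179.0]
force: [0.8, -0.2, -0.6]
gripper_width: 23.9
gripper_force: 5.0
```

Emit:
{"op": "send_rows", "data": {"targets": [[[0,0,0,0,0,-0.005,1],[0,0,0,0,0,0,-0.2],[0,0,0,0,0,0,-0.2],[0,0,0,0,0,0,-0.2],[0,0,0,0,0,0.15,-0.2],[0,0,0,0,0,0.22,-0.2],[0,0,0,0,0,0.2,-0.2],[0,0,0,-0.02,-0.12,0,-0.2],[0,0,0,-0.05,-0.22,0,-0.2],[0,0,0,-0.05,-0.22,0,-0.2],[0,0,0,-0.05,-0.22,0,-0.2],[0,0,0,-0.05,-0.22,0,-0.2]]]}}

```text
time_s: 20.65
ee_pos: [564.7, -284.1, 193.7]
ee_rot: [-180.0, 0.0, -178.9]
force: [0.9, 0.1, -0.6]
gripper_width: 55.0
gripper_force: 0.0
```

Emit:
{"op": "send_rows", "data": {"targets": [[[0,0,0,-0.05,-0.22,0,-0.2],[0,0,0,-0.03,-0.2,0,-0.2],[0,0,0,0,-0.05,0,-0.2],[0,0,0,0,0,0,-0.2],[0,0,0,0,0,0,-0.2]]]}}

```text
time_s: 21.15
ee_pos: [549.4, -375.4, 193.3]
ee_rot: [179.9, -0.0, -178.9]
force: [-0.1, 0.7, 0.3]
gripper_width: 55.0
gripper_force: 0.0
```

Run:
```python
from h import *
s=env.state(); print(s["ee_pos"],s["ee_rot"],s["qpos"][5])
stoppers("wrist"); stoppers("top")
```

```text
[ 549.4031643  -375.44763526  193.28144174] [ 1.79923310e+02 -1.19918274e-02 -1.78947778e+02] -126.43301695693044
wrist 1199 [81. 47.] z 98.0 [ 430.6 -515.8   98.4] mean [ 430.4 -516.7   96.6]
wrist 926 [263.  81.] z 101.0 [ 453.4 -371.1  101.3] mean [ 453.4 -371.1  100.4]
wrist 1123 [460.  89.] z 101.0 [ 455.7 -211.7  101.1] mean [ 455.7 -210.6   99.3]
wrist 190 [507. 163.] z 96.0 [ 516.9 -154.1   96.2] mean [ 517.7 -150.7   92.1]
wrist 734 [254. 196.] z 101.0 [ 549.9 -376.8  101.3] mean [ 550.3 -376.8  100.1]
top 60 [267. 162.] z 127.0 [608.3 -81.3 126.7] mean [609.  -81.4 123.5]
top 57 [285. 192.] z 101.0 [ 515.9 -137.6  100.9] mean [ 516.5 -137.9   97.1]
top 58 [308. 212.] z 104.0 [ 454.4 -206.9  104.3] mean [ 454.9 -207.4  100.4]
top 58 [260. 214.] z 100.0 [448.8 -58.4  99.9] mean [449.1 -58.4  97.1]
top 63 [407. 219.] z 101.0 [ 428.8 -515.   101.1] mean [ 429.3 -516.5   96.7]
```

Emit:
{"op": "send_rows", "data": {"targets": [[[0,0,0,0.004,-0.007,-0.1,-0.2],[0,0,0,0,0,-0.18,-0.2],[0,0,0,0,0,-0.18,-0.2],[0,0,0,0,0,-0.14,-0.2],[0,0,0,0,0,-0.065,-0.2],[0,0,0,0,0,0,-0.2],[0,0,0,0,0,0,1],[0,0,0,0,0,0,1],[0,0,0,0,0,0,1],[0,0,0,0,0,0,1],[0,0,0,0,0,0,1]]]}}

```text
time_s: 22.35
ee_pos: [550.4, -378.4, 61.4]
ee_rot: [-179.9, 0.1, -179.0]
force: [-0.2, 0.6, 3.0]
gripper_width: 24.0
gripper_force: 5.0
```

Emit:
{"op": "send_rows", "data": {"targets": [[[0,0,0,0,0,0.05,1],[0,0,0,0,0,0.12,1],[0,0,0,0,0,0.18,1],[0,0,0,0,0.05,0.18,1],[0,0,0,0.02,0.12,0.12,1],[0,0,0,0.04,0.18,0.03,1],[0,0,0,0.04,0.22,0,1],[0,0,0,0.04,0.22,0,1],[0,0,0,0.04,0.22,0,1],[0,0,0,0.04,0.22,0,1],[0,0,0,0.04,0.22,0,1],[0,0,0,0.03,0.2,0,1]]]}}

```text
time_s: 23.55
ee_pos: [608.1, -45.9, 197.1]
ee_rot: [180.0, 0.0, -178.9]
force: [-0.1, -0.9, -0.9]
gripper_width: 23.9
gripper_force: 5.0
```

Emit:
{"op": "send_rows", "data": {"targets": [[[0,0,0,0,0.12,0,1],[0,0,0,0,0.05,0,1],[0,0,0,0,0,0,1],[0,0,0,0,0,0,1]]]}}

```text
time_s: 23.95
ee_pos: [608.0, -15.1, 196.6]
ee_rot: [-180.0, 0.0, -179.0]
force: [0.9, -0.0, -1.0]
gripper_width: 24.1
gripper_force: 5.0
```

Emit:
{"op": "send_rows", "data": {"targets": [[[0,0,0,0,-0.007,-0.1,1],[0,0,0,0,0,-0.15,1],[0,0,0,0,0,-0.15,1],[0,0,0,0,0,-0.1,1],[0,0,0,0,0,-0.04,1],[0,0,0,0,0,-0.012,1],[0,0,0,0,0,0,1],[0,0,0,0,0,0,1]]]}}

```text
time_s: 24.75
ee_pos: [609.0, -15.8, 87.4]
ee_rot: [-180.0, 0.1, -179.0]
force: [0.2, -0.3, -0.9]
gripper_width: 23.9
gripper_force: 5.0
```

Emit:
{"op": "send_rows", "data": {"targets": [[[0,0,0,0,0,-0.013,1],[0,0,0,0,0,0,1],[0,0,0,0,0,0,-0.2],[0,0,0,0,0,0,-0.2],[0,0,0,0,0,0,-0.2],[0,0,0,0,0,0.15,-0.2],[0,0,0,0,0,0.22,-0.2],[0,0,0,0,0,0.18,-0.2],[0,0,0,-0.1,-0.12,0,-0.2],[0,0,0,-0.16,-0.2,0,-0.2],[0,0,0,-0.16,-0.2,0,-0.2],[0,0,0,-0.16,-0.2,0,-0.2]]]}}

```text
time_s: 25.95
ee_pos: [493.0, -157.5, 193.5]
ee_rot: [-180.0, 0.0, -178.9]
force: [1.3, -1.2, 1.7]
gripper_width: 54.6
gripper_force: 0.0
```

Emit:
{"op": "send_rows", "data": {"targets": [[[0,0,0,-0.14,-0.18,0,-0.2],[0,0,0,-0.04,-0.06,0,-0.2],[0,0,0,0,0,0,-0.2],[0,0,0,0,0,0,-0.2]]]}}

```text
time_s: 26.35
ee_pos: [459.0, -204.1, 193.5]
ee_rot: [180.0, 0.0, -179.0]
force: [0.3, 0.1, 0.7]
gripper_width: 54.8
gripper_force: 0.0
```

Run:
```python
from h import *
s=env.state(); print(s["ee_pos"],s["ee_rot"],s["qpos"][5])
stoppers("wrist"); stoppers("top")
```

```text
[ 458.97211116 -204.09509254  193.53833264] [ 1.79960530e+02  4.75845950e-02 -1.78991084e+02] -116.35668499668738
wrist 813 [ 70. 185.] z 101.0 [ 452.1 -368.6  101.4] mean [ 452.6 -369.5   99.9]
wrist 828 [415. 186.] z 98.0 [448.5 -61.6  98.1] mean [449.  -60.8  96.4]
wrist 718 [252. 191.] z 101.0 [ 454.5 -207.9  101.3] mean [ 454.9 -207.9  100.1]
top 60 [245. 162.] z 127.0 [607.3 -14.3 127.5] mean [608.2 -14.2 123.6]
top 58 [266. 162.] z 127.0 [608.3 -81.1 127.5] mean [609.2 -81.1 123.8]
top 58 [360. 212.] z 105.0 [ 452.1 -368.2  104.8] mean [ 452.6 -369.2  100.6]
top 58 [260. 214.] z 100.0 [448.8 -58.4 100.2] mean [449.1 -58.4  97. ]
top 62 [407. 219.] z 101.0 [ 428.6 -515.1  101.1] mean [ 429.  -516.5   97.2]
```

Emit:
{"op": "send_rows", "data": {"targets": [[[0,0,0,-0.02,-0.02,-0.1,-0.2],[0,0,0,0,0,-0.18,-0.2],[0,0,0,0,0,-0.18,-0.2],[0,0,0,0,0,-0.14,-0.2],[0,0,0,0,0,-0.075,-0.2],[0,0,0,0,0,0,-0.2],[0,0,0,0,0,0,1],[0,0,0,0,0,0,1],[0,0,0,0,0,0,1],[0,0,0,0,0,0,1],[0,0,0,0,0,0,1]]]}}

```text
time_s: 27.55
ee_pos: [454.8, -208.8, 59.2]
ee_rot: [-180.0, 0.1, -179.0]
force: [0.1, 0.5, 3.3]
gripper_width: 23.6
gripper_force: 5.0
```

Emit:
{"op": "send_rows", "data": {"targets": [[[0,0,0,0,0,0.05,1],[0,0,0,0,0,0.12,1],[0,0,0,0,0,0.18,1],[0,0,0,0.03,0.05,0.18,1],[0,0,0,0.07,0.12,0.14,1],[0,0,0,0.11,0.18,0.03,1],[0,0,0,0.13,0.22,0,1],[0,0,0,0.13,0.22,0,1],[0,0,0,0.13,0.22,0,1],[0,0,0,0.11,0.18,0,1],[0,0,0,0.06,0.1,0,1],[0,0,0,0,0.01,0,1]]]}}

```text
time_s: 28.75
ee_pos: [607.8, 51.3, 198.5]
ee_rot: [180.0, 0.0, -178.8]
force: [0.4, -1.1, -0.1]
gripper_width: 23.6
gripper_force: 5.0
```

Emit:
{"op": "send_rows", "data": {"targets": [[[0,0,0,0,0,0,1],[0,0,0,0,0,0,1]]]}}

```text
time_s: 28.95
ee_pos: [605.9, 47.6, 198.7]
ee_rot: [-180.0, -0.0, -179.0]
force: [0.4, -0.1, -0.8]
gripper_width: 24.0
gripper_force: 5.0
```

Now I'll lower by 116 mm and shift +2 mm in x and y.

Emit:
{"op": "send_rows", "data": {"targets": [[[0,0,0,0.008,0.01,-0.1,1],[0,0,0,0,0,-0.16,1],[0,0,0,0,0,-0.16,1],[0,0,0,0,0,-0.1,1],[0,0,0,0,0,-0.04,1],[0,0,0,0,0,-0.015,1],[0,0,0,0,0,0,1],[0,0,0,0,0,0,1]]]}}

```text
time_s: 29.75
ee_pos: [609.1, 50.4, 84.9]
ee_rot: [180.0, 0.1, -179.0]
force: [-0.3, -1.4, -0.1]
gripper_width: 24.1
gripper_force: 5.0
```

Emit:
{"op": "send_rows", "data": {"targets": [[[0,0,0,0,0,-0.013,1],[0,0,0,0,0,0,1],[0,0,0,0,0,0,-0.2],[0,0,0,0,0,0,-0.2],[0,0,0,0,0,0,-0.2],[0,0,0,0,0,0.15,-0.2],[0,0,0,0,0,0.22,-0.2],[0,0,0,0,0,0.18,-0.2],[0,0,0,-0.05,-0.13,0,-0.2],[0,0,0,-0.08,-0.22,0,-0.2],[0,0,0,-0.08,-0.22,0,-0.2],[0,0,0,-0.08,-0.22,0,-0.2]]]}}

```text
time_s: 30.95
ee_pos: [549.4, -108.6, 190.8]
ee_rot: [180.0, -0.0, -178.9]
force: [0.4, -0.8, -0.5]
gripper_width: 54.6
gripper_force: 0.0
```

Emit:
{"op": "send_rows", "data": {"targets": [[[0,0,0,-0.08,-0.22,0,-0.2],[0,0,0,-0.08,-0.22,0,-0.2],[0,0,0,-0.08,-0.22,0,-0.2],[0,0,0,-0.08,-0.22,0,-0.2],[0,0,0,-0.08,-0.22,0,-0.2],[0,0,0,-0.08,-0.2,0,-0.2],[0,0,0,0,0,0,-0.2],[0,0,0,0,0,0,-0.2]]]}}

```text
time_s: 31.75
ee_pos: [453.7, -367.8, 190.5]
ee_rot: [179.9, -0.0, -179.1]
force: [-0.1, -0.1, -0.2]
gripper_width: 54.3
gripper_force: 0.0
```

Run:
```python
from h import *
s=env.state(); print(s["ee_pos"],s["ee_rot"],s["qpos"][5])
stoppers("wrist"); stoppers("top")
```

```text
[ 453.671775   -367.83737854  190.46373523] [ 1.79933787e+02 -2.14478327e-02 -1.79097486e+02] -131.0998884047656
wrist 900 [ 86. 165.] z 98.0 [ 428.7 -515.6   98.4] mean [ 429.1 -516.5   96.6]
wrist 733 [252. 195.] z 101.0 [ 452.2 -370.8  101.3] mean [ 452.6 -370.8  100.2]
wrist 47 [476. 257.] z 92.0 [ 514.2 -153.2   92.4] mean [ 515.5 -151.2   89.9]
top 58 [224. 162.] z 127.0 [608.2  50.8 127.5] mean [609.1  51.1 123.6]
top 58 [245. 162.] z 127.0 [607.4 -14.5 127.3] mean [608.2 -14.4 123.7]
top 60 [267. 162.] z 128.0 [607.9 -81.1 127.6] mean [608.9 -81.2 123.5]
top 58 [285. 192.] z 101.0 [ 515.8 -137.6  100.7] mean [ 516.4 -137.8   97.1]
top 56 [260. 214.] z 101.0 [448.9 -58.2 101.1] mean [449.4 -58.2  97.4]
```

Emit:
{"op": "send_rows", "data": {"targets": [[[0,0,0,-0.005,-0.014,-0.1,-0.2],[0,0,0,0,0,-0.18,-0.2],[0,0,0,0,0,-0.18,-0.2],[0,0,0,0,0,-0.14,-0.2],[0,0,0,0,0,-0.065,-0.2],[0,0,0,0,0,0,-0.2],[0,0,0,0,0,0,1],[0,0,0,0,0,0,1],[0,0,0,0,0,0,1],[0,0,0,0,0,0,1],[0,0,0,0,0,0,1]]]}}

```text
time_s: 32.95
ee_pos: [453.6, -370.7, 58.7]
ee_rot: [-179.9, 0.1, -179.0]
force: [-0.4, -0.6, 3.0]
gripper_width: 23.8
gripper_force: 5.0
```

Emit:
{"op": "send_rows", "data": {"targets": [[[0,0,0,0,0,0.05,1],[0,0,0,0,0,0.12,1],[0,0,0,0,0,0.18,1],[0,0,0,0.01,0.05,0.18,1],[0,0,0,0.03,0.12,0.14,1],[0,0,0,0.06,0.18,0.03,1],[0,0,0,0.07,0.22,0,1],[0,0,0,0.07,0.22,0,1],[0,0,0,0.07,0.22,0,1],[0,0,0,0.07,0.22,0,1],[0,0,0,0.07,0.22,0,1],[0,0,0,0.07,0.22,0,1]]]}}

```text
time_s: 34.15
ee_pos: [557.3, -34.4, 198.5]
ee_rot: [-180.0, 0.0, -179.0]
force: [1.0, -0.1, -0.2]
gripper_width: 23.8
gripper_force: 5.0
```

Emit:
{"op": "send_rows", "data": {"targets": [[[0,0,0,0.07,0.22,0,1],[0,0,0,0.07,0.22,0,1],[0,0,0,0.06,0.18,0,1],[0,0,0,0.04,0.1,0,1],[0,0,0,0.01,0.05,0,1],[0,0,0,0,0,0,1],[0,0,0,0,0,0,1]]]}}

```text
time_s: 34.85
ee_pos: [606.7, 116.8, 197.9]
ee_rot: [-180.0, -0.0, -179.0]
force: [0.6, -0.3, -1.2]
gripper_width: 24.3
gripper_force: 5.0
```

Emit:
{"op": "send_rows", "data": {"targets": [[[0,0,0,0,-0.003,-0.1,1],[0,0,0,0,0,-0.16,1],[0,0,0,0,0,-0.16,1],[0,0,0,0,0,-0.1,1],[0,0,0,0,0,-0.04,1],[0,0,0,0,0,-0.014,1],[0,0,0,0,0,0,1],[0,0,0,0,0,0,1]]]}}

```text
time_s: 35.65
ee_pos: [608.2, 117.0, 84.5]
ee_rot: [180.0, 0.1, -179.0]
force: [0.4, 0.2, -0.3]
gripper_width: 23.8
gripper_force: 5.0
```

Emit:
{"op": "send_rows", "data": {"targets": [[[0,0,0,0,0,-0.012,1],[0,0,0,0,0,0,1],[0,0,0,0,0,0,-0.2],[0,0,0,0,0,0,-0.2],[0,0,0,0,0,0,-0.2],[0,0,0,0,0,0.15,-0.2],[0,0,0,0,0,0.22,-0.2],[0,0,0,0,0,0.18,-0.2],[0,0,0,-0.15,-0.1,0,-0.2],[0,0,0,-0.2,-0.14,0,-0.2],[0,0,0,-0.2,-0.14,0,-0.2],[0,0,0,-0.2,-0.12,0,-0.2]]]}}

```text
time_s: 36.85
ee_pos: [455.4, 16.3, 190.5]
ee_rot: [-180.0, -0.0, -178.9]
force: [0.4, 0.2, 1.7]
gripper_width: 55.0
gripper_force: 0.0
```

Emit:
{"op": "send_rows", "data": {"targets": [[[0,0,0,0,0,0,1],[0,0,0,0,0,0,1],[0,0,0,0,0,0,1],[0,0,0,0,0,0,1],[0,0,0,0,0,0,1]]]}}

```text
time_s: 37.35
ee_pos: [458.2, 17.7, 190.4]
ee_rot: [180.0, -0.0, -178.9]
force: [-0.3, -1.1, -0.3]
gripper_width: 17.3
gripper_force: 0.0
```

Run:
```python
from h import *
s=env.state(); print(s["ee_pos"],s["ee_rot"],s["gripper_width"])
stoppers("top"); C,p,P,H,S,V=look("wrist","w9.png",1.2); X,Y,Z=P[...,0],P[...,1],P[...,2]
fit((H>20)&(H<33)&(S>150)&(X>480)&(X<600)&(abs(Z-50)<6)&(abs(Y-20)<60),P,"lip")
C,p,P,H,S,V=look("side"); save("s9.png",p[110:250,200:380],4)
```

```text
[458.15613242  17.67665719 190.43775995] [ 1.79991761e+02 -6.02007114e-03 -1.78920707e+02] 17.258412689294573
top 58 [224. 162.] z 127.0 [608.2  50.8 127.5] mean [609.2  51.1 123.2]
top 60 [245. 163.] z 126.0 [607.4 -14.7 126.4] mean [608.2 -14.6 122.9]
top 61 [267. 162.] z 126.0 [608.2 -81.3 126.3] mean [608.9 -81.3 123.1]
top 57 [202. 164.] z 126.0 [605.5 117.9 126.1] mean [606.2 118.3 123.1]
top 58 [285. 192.] z 101.0 [ 515.7 -137.6  101.1] mean [ 516.3 -137.8   97.6]
top 62 [407. 219.] z 102.0 [ 428.7 -514.8  102.3] mean [ 429.1 -516.3   97.7]
lip 525 rect [534.6   4.4] [53.3 57.1] 1.0 mean [532.   13.7  49.1] axis 24.2 x [508.  560.6] y [-24.   32.1]
```

View pics/s9.png

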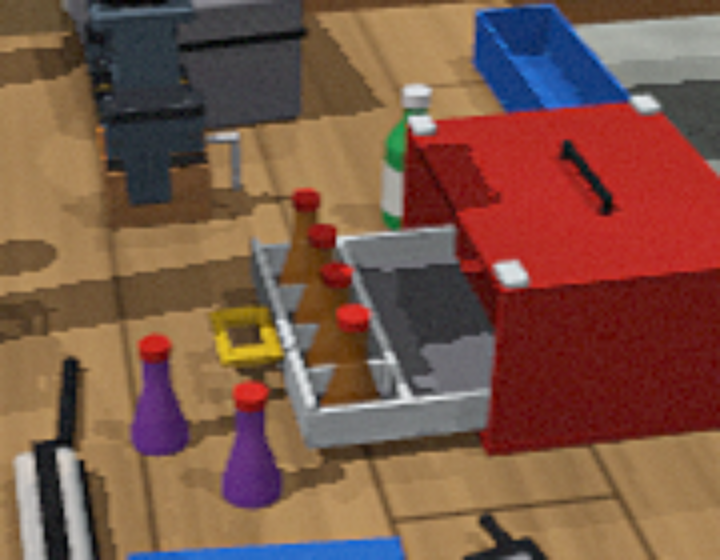

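The four amber flasks stand in their own compartments at (306,200), (322,236), (337,274) and (353,318). I'll lower the shut fingers in front of the lip and push the tray home.

Emit:
{"op": "send_rows", "data": {"targets": [[[0,0,0,0,0,-0.1,1],[0,0,0,0,0,-0.18,1],[0,0,0,0,0,-0.18,1],[0,0,0,0,0,-0.17,1],[0,0,0,0,0,-0.1,1],[0,0,0,0,0,-0.04,1],[0,0,0,0,0,0,1],[0,0,0,0,0,0,1]]]}}

```text
time_s: 38.3
ee_pos: [458.2, 17.3, 37.4]
ee_rot: [180.0, 0.1, -179.0]
force: [0.4, 0.2, 0.3]
gripper_width: 0.4
gripper_force: 0.0
```

Emit:
{"op": "send_rows", "data": {"targets": [[[0,0,0,0.03,0,0,1],[0,0,0,0.05,0,0,1],[0,0,0,0.04,0,0,1],[0,0,0,0.03,0,0,1],[0,0,0,0.02,0,0,1],[0,0,0,0.02,0,0,1],[0,0,0,0.02,0,0,1],[0,0,0,0,0,0,1]]]}}

```text
time_s: 39.1
ee_pos: [499.3, 17.3, 36.4]
ee_rot: [180.0, -0.0, -179.0]
force: [-1.5, 1.6, -0.5]
gripper_width: 0.5
gripper_force: 0.8
```

Emit:
{"op": "send_rows", "data": {"targets": [[[0,0,0,0.01,0,0,1],[0,0,0,0.02,0,0,1],[0,0,0,0.03,0,0,1],[0,0,0,0.04,0,0,1],[0,0,0,0.04,0,0,1],[0,0,0,0.04,0,0,1],[0,0,0,0.04,0,0,1],[0,0,0,0.04,0,0,1],[0,0,0,0.04,0,0,1],[0,0,0,0.04,0,0,1],[0,0,0,0.04,0,0,1],[0,0,0,0.03,0,0,1]]]}}

```text
time_s: 40.3
ee_pos: [581.8, 17.7, 36.4]
ee_rot: [180.0, -0.0, -179.0]
force: [-4.0, 2.5, 0.7]
gripper_width: 0.6
gripper_force: 1.9
```

Run:
```python
from h import *
s=env.state(); print(s["ee_pos"],s["force"])
stoppers("top"); 
C,p,P,H,S,V=look("side"); save("s10.png",p[110:250,200:380],4); X,Y,Z=P[...,0],P[...,1],P[...,2]
fit((H>20)&(H<33)&(S>150)&(X>480)&(X<720)&(abs(Z-50)<6)&(abs(Y-20)<60),P,"lip")
```

```text
[581.77291356  17.73421793  36.35575119] [-4.01363898  2.51710372  0.71795879]
top 37 [202. 137.] z 127.0 [691.8 119.  126.8] mean [692.7 119.4 123.8]
top 33 [266. 136.] z 128.0 [692.  -79.5 127.6] mean [693.5 -79.6 122.5]
top 58 [285. 192.] z 101.0 [ 515.7 -137.6  101. ] mean [ 516.3 -137.8   97.4]
top 57 [260. 214.] z 101.0 [448.8 -58.2 101.2] mean [449.3 -58.3  97.5]
top 62 [407. 219.] z 101.0 [ 428.7 -515.3  100.5] mean [ 429.  -516.5   97.2]
lip 118 rect [628.2   7.8] [55.1 74.2] 3.5 mean [631.   -1.7  49.9] axis -107.5 x [602.5 655.5] y [-27.1  44.3]
```

View pics/s10.png

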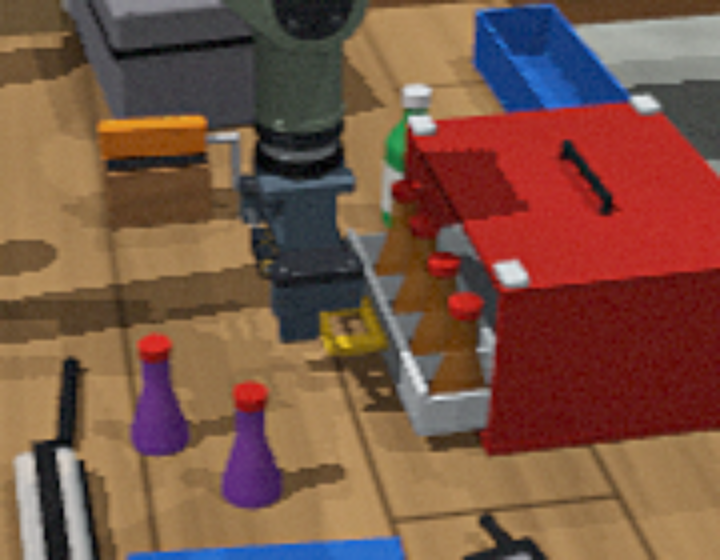

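Emit:
{"op": "send_rows", "data": {"targets": [[[0,0,0,0.03,0,0,1],[0,0,0,0.04,0,0,1],[0,0,0,0.04,0,0,1],[0,0,0,0.04,0,0,1],[0,0,0,0.04,0,0,1],[0,0,0,0.03,0,0,1],[0,0,0,0.025,0,0,1],[0,0,0,0.02,0,0,1],[0,0,0,0,0,0,1]]]}}

```text
time_s: 41.3
ee_pos: [635.6, 16.9, 36.7]
ee_rot: [-180.0, 0.1, -179.0]
force: [-1.1, -0.5, -0.6]
gripper_width: 0.5
gripper_force: 0.3
```

Emit:
{"op": "send_rows", "data": {"targets": [[[0,0,0,0.015,0,0,1],[0,0,0,0.015,0,0,1],[0,0,0,0.015,0,0,1],[0,0,0,0,0,0,1]]]}}

```text
time_s: 41.7
ee_pos: [640.6, 16.9, 36.7]
ee_rot: [-180.0, -0.4, -179.0]
force: [-9.9, 0.5, 5.8]
gripper_width: 0.5
gripper_force: 4.7
```

Emit:
{"op": "send_rows", "data": {"targets": [[[0,0,0,0.015,0,0,1],[0,0,0,0.015,0,0,1],[0,0,0,0,0,0,1],[0,0,0,0,0,0,1]]]}}

```text
time_s: 42.1
ee_pos: [640.7, 16.9, 36.8]
ee_rot: [-180.0, -1.1, -179.0]
force: [-21.9, -0.1, 15.3]
gripper_width: 0.5
gripper_force: 11.0
```

Emit:
{"op": "send_rows", "data": {"targets": [[[0,0,0,-0.05,0,0,1],[0,0,0,-0.1,0,0,1],[0,0,0,-0.15,0,0,1],[0,0,0,-0.1,0,0,1],[0,0,0,0,0,0.1,1],[0,0,0,0,0,0.2,1],[0,0,0,-0.1,0,0.25,1],[0,0,0,-0.2,0.1,0.2,1],[0,0,0,-0.2,0.1,0.1,1],[0,0,0,-0.2,0,0,1],[0,0,0,0,0,0,1],[0,0,0,0,0,0,1]]]}}

```text
time_s: 43.3
ee_pos: [438.4, 53.8, 197.4]
ee_rot: [-180.0, 0.3, -178.9]
force: [0.4, -1.0, -0.5]
gripper_width: 0.4
gripper_force: 0.0
```

Run:
```python
from h import *
s=env.state(); print(s["ee_pos"],s["force"])
C,p,P,H,S,V=look("top"); X,Y,Z=P[...,0],P[...,1],P[...,2]
y=(H>20)&(H<33)&(S>150)&(X>600)&(X<720)&(abs(Z-50)<8)&(abs(Y-20)<60); fit(y,P,"lip top")
m=(abs(X-486)<110)&(abs(Y-340)<60)&(abs(Z-106)<7); fit(m,P,"hook"); print(np.polyfit(P[m][:,0],P[m][:,2],1))
C,p,P,H,S,V=look("side"); X,Y,Z=P[...,0],P[...,1],P[...,2]; save("s11.png",p[80:250,200:400],3.5)
fit((H>20)&(H<33)&(S>150)&(X>480)&(X<720)&(abs(Z-50)<6)&(abs(Y-20)<60),P,"lip side")
stoppers("side")
```

```text
[438.44876665  53.80714267 197.41777257] [ 0.37190613 -0.96663728 -0.53834684]
lip top 254 rect [683.7  18.7] [76.6 53.9] 89.3 mean [684.3  18.2  49.4] axis -90.0 x [657.1 710. ] y [-19.7  56.7]
hook 267 rect [485.6 333.9] [ 25.1 107.7] 87.4 mean [485.4 333.5 104.8] axis 177.2 x [432.3 538.7] y [320.7 347.3]
[-1.02316385e-02  1.09754960e+02]
lip side 162 rect [684.4  17.6] [55.5 85.6] 2.2 mean [685.6  11.4  50.4] axis -88.9 x [658.2 712.3] y [-25.1  55.1]
side 43 [238. 197.] z 100.0 [450.2 -68.8  99.9] mean [450.5 -64.9  97.2]
side 51 [262. 209.] z 101.0 [ 516.1 -148.3  100.6] mean [ 516.7 -144.    97.4]
side 119 [249. 311.] z 100.0 [ 430.2 -524.5   99.8] mean [ 430.4 -522.3   97.1]
```

View pics/s11.png

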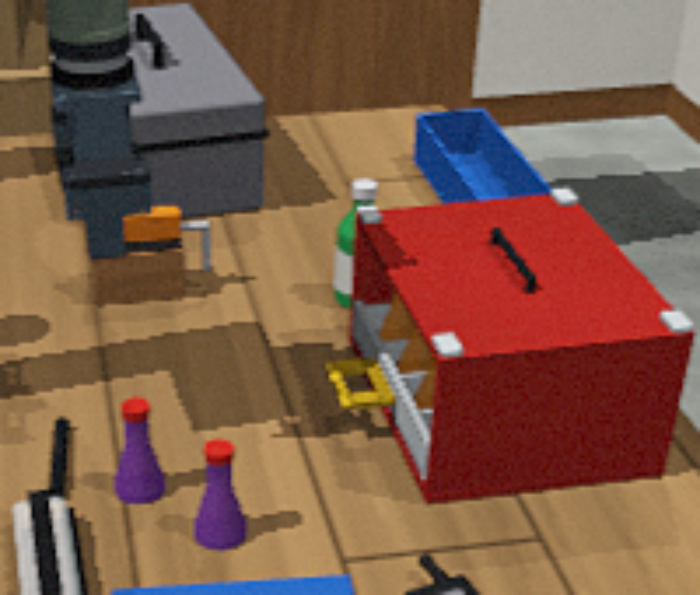

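The tray is home with its lip at (360,383) and its front at x≈712, level with the case front. The amber flasks show upright inside at about (405,340), and the hook lies level on the block.

```bash
python3 -c "
from workcell import env
print(env.job_done())"
```

```text
the job is handed in; nothing more can be done
None
```

I handed the job in at about 43 s of robot time: all four amber flasks are upright in their own compartments, the tray is pushed home to its stop, and the hook lies level on its block; no verdict came back when I handed it in.

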